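# Fit the almond cup to the bullet mill and hold it down to grind

## Task

Grind the almonds: take the clear milling cup with the light-brown almonds (not the one with black sesame), set it blade head down in the mill's collar with its lugs in the keyways, slide it fully home and press it down against the sprung switch ring. The mill runs only while the cup is pressed, so keep it down for three seconds or more and finish still holding it pressed, upright and fully home. Leave the sesame cup, the stick beaker, the red-lidded tub and the scraper where they are.

Things in the scene. Friction and masses are not known exactly. Their poses are not given: they have to be found in the camera images.
- mill: white round motor base of a small cordless bullet mill, fixed on the bench, 128 mm diameter at the foot, with an upright collar on top (104 mm outer diameter, rim 118 mm above the bench). Origin: centre of its underside, on the bench; z up. +x points through the middle of one keyway of the collar. The black rubber drive dog in the middle aligns itself and is not felt
- mill_mouth (a point): centre of the collar's mouth, on the mill's axis at rim height, 118 mm above the bench; axes as the mill. Collar bore 75 mm diameter, its wall cut by three keyways 120 degrees apart (one at +x), open at the rim and running down the whole bore
- mill_keyway (a point): middle of the +x keyway at rim height, 42 mm from the mill's axis. Each of the three keyways is 15 mm wide (21 mm at the rim: a 3 mm 45-degree lead-in) and reaches out to 46 mm from the axis. A small orange mark on the rim stands outside each
- switch_ring (a joint): black round sprung switch plate in the bottom of the collar, pushed straight down by the cup's head: 0 at rest (top 100 mm above the bench, 18 mm below the rim), 0.006 m fully down (94 mm above the bench). Yields from 5.4 N, fully down at 10.8 N, so the cup's own weight (under 3.5 N) does not press it. The mill runs when it is pressed more than 0.004 m
- almond_cup_mid (a point): clear round cup with light-brown almonds, loose, standing on its black blade head, 0.17 to 0.34 kg, 96 mm high. Point on its axis half-way up, 48 mm above its underside; z up, +x through the middle of one lug. Clear part 58 mm diameter from 24 to 91 mm above the underside: grip it there from any direction, best about 60 mm up. Flat closed top
- almond_cup_head (a point): centre of the underside of the cup's black head; axes as the cup. Head 72 mm diameter, 24 mm high, lower edge chamfered 4 mm. Lugs off the keyways: it enters the collar only 8 mm (underside 110 mm above the bench). Lugs in the keyways: it slides on to the switch plate (100 mm) and, pressed, to 94 mm, fully home, head's top level with the collar's rim
- almond_cup_lug (a point): middle of the +x lug on the cup's head, 39 mm from the cup's axis, 12 mm above its underside. Three such lugs, 120 degrees apart, each 11 mm wide, 8 mm high (8 to 16 mm above the underside), reaching out to 44 mm from the axis
- sesame_cup_mid (a point): a milling cup of the same shape and size filled with black sesame: to be left standing where it is. Point on its axis, 48 mm above its underside
- stick_beaker_mid (a point): teal beaker, 78 mm diameter, 95 mm high, with wooden sticks up to 165 mm high; point on its axis, 48 mm above the bench. Leave alone
- tub_mid (a point): cream tub with a red lid, 82 mm diameter, 68 mm high; point at its centre. Leave alone
- scraper_mid (a point): flat cream dough scraper lying on the bench, 90 x 120 x 6 mm; point at its centre. Leave alone
Mind the look-alikes: they are no part of the job. Leave any green look-alike of the part that bears almond_cup_mid alone. Leave any green look-alike of the part that bears sesame_cup_mid alone.

How it is judged:
On the way, in this order (a step that is already met when the one before it is completed fails the run):
1. the almond cup has been lifted clear of the bench (height (world z) of almond_cup_mid above 0.075 m), for 0.1 s.
2. the almond cup is meshed in the collar and pressed down so that the mill runs, for three seconds without a break (value of joint switch_ring above 0.004 m and z of almond_cup_mid in the frame of mill below 0.1455 m and horizontal distance between almond_cup_mid and mill_mouth below 0.004 m), for 2.8 s.
At the end, for the whole second after the job is handed in: The almond cup sits meshed and fully home in the mill's collar (on its axis within 4 mm, upright within 4 degrees, underside no higher than 97.5 mm above the bench), the robot is touching it and keeps the sprung switch plate pressed by more than 4 of its 6 mm; the sesame cup still stands (all of step 2 and z of almond_cup_mid in the frame of mill above 0.138 m and angle between almond_cup_mid's own z axis and vertical below 0.07 rad and contact force between any of the fingers, the arm and almond_cup above 2 N and angle between sesame_cup_mid's own z axis and vertical below 0.1 rad); the arm keeps its last pose, push and grip.
It fails at once if the sesame cup is moved or knocked over (distance of sesame_cup_mid from where it was at the start of the episode above 0.02 m or angle between sesame_cup_mid's own z axis and vertical above 0.3 rad).
It fails at once if the beaker, tub or scraper is moved (distance of any of stick_beaker_mid, tub_mid, scraper_mid from where it was at the start of the episode above 0.03 m).
It also fails if it takes over 48 s, if anything falls off the work surface, if the arm or the gripper's body presses on something with over 40 N, if the wrist force passes 120 N, or if a joint passes its speed limit or range.

## Robot

A 7-joint arm with a two-finger parallel gripper is mounted at the origin on the work surface. World frame = base frame: x ahead of the robot, y to its left, z up, the work surface at z = 0. Lengths are in m, angles in rad, forces in N, time in s.
With the tool pointing down it reaches from about 0.425 to 0.925 m from the base axis. Payload 6.8 kg.
Tool frame: the origin (TCP) lies on the mounting face of the last link; the fingertips stand 173 mm ahead of it and the grasp point (between the pads) lies 155 mm ahead of it; z points along the fingers, y is the line along which they close (so a half turn about z gives the same grasp; the last joint's range is limited). The gripper opens to 85 mm and grips with 20 to 120 N. Pads are 22 mm wide; open, the fingers measure 114 mm over their backs; the gripper's body (76 mm by 85 mm) begins 54 mm behind the grasp point. The pads swing forward as they close: fully open they stand 13 mm farther back than shut.
Start: joints at [1.046, 0.477, 0.022, 1.555, -0.011, 1.109, -0.083], TCP at [0.273, -0.617, 0.405] pointing down, gripper open.
Joint ranges: [-2.96, 2.96], [-0.34, 2.1], [-1.41, 1.46], [0.24, 2.44], [-1.37, 4.51], [0.17, 1.92], [-2.96, 2.96]. Speed limits (rad/s): [2.39, 2.39, 3.14, 3.14, 3.14, 3.14, 3.14].

## Interface

Orientations are given as a unit quaternion [w, x, y, z].
In Python, from station import bot gives the robot as it stands. The module is installed in compiled form; this text tells all that it offers.
- The arm moves only by the shell command python3 -m pendant 'ROWS' [FORCE]. ROWS is JSON, a list of rows, each a list of 5 numbers: the finger opening in m, from 0 to 0.0854, then the shift along the tool's x, y, z in m, then the turn about the tool's z in degrees. In form: [[jaw, x, y, z, yaw], ...]. A call has 1 to 12 rows; each row shifts and turns the commanded pose from where the row before left it, along the tool's axes as they then stand; what a row does not reach is not made up. A row lasts 1/12 s, in which the tool goes at most 41.7 mm and 7.16 degrees, less where a joint would pass 70% of its speed; a pose out of reach is approached as far as the arm can. A call with a gripper value outside its range is refused whole. The fingers move at their own pace and stop on an object; FORCE is the grip in N (left out, the last holds). Time passes only in rows, so rows that do not move let the fingers close. It gives the time, the measured TCP pose, the force, the opening and the grip force at its end, in the units of the state.
- bot.get_obs(): the state, without advancing time (a new reading comes with each control period).
- bot.read_camera(name): name is "side" or "top" or "wrist"; returns (picture, depth): 480x640x3 uint8, blue, green, red; 480x640 float32, m along the optical axis (not along the pixel's ray), 0 where there is no reading.
- bot.camera_model(name): a dict with "intrinsics" (3x3 intrinsics, pixels), "dist_coeffs" ([k1, k2, p1, p2, k3] as OpenCV has them; the pictures are not rectified), "R" (3x3) and "t" (3): a world point X has camera coordinates R X + t. Camera axes: x right, y down, z forward; pixel columns grow to the right and rows downward; lengths in m; the calibration is good to about 2 mm. A picture is of the moment at which its call begins: read the wrist's pose just before it. camera_model takes no time and is no camera call; for the wrist camera it gives the pose at the moment of the call.
- bot.hand_in(): hands the job in; it is judged then, once.
Trained networks look in the newest picture that a camera, given by its name, has taken for a name from the list of things; names that differ only in an ending like _2 or _b are one class to them, and where a whole thing is asked for, a point or a joint stands for the part that bears it (a point fixed in the world has none). Each returns a list of dicts, best first, with "score" (0 to 1); they miss things now and then, are a little off and sometimes report something else, mostly with a low value. They report only what shows in the picture. A call takes as long as a camera call. They do not tell look-alikes from the thing itself.
- bot.boxes_of(name, camera): "at" ([column, row] in pixels, amid what is visible of it).
- bot.trace(name, camera): "mask" (480x640 bool, what is visible of it) and "at" ([column, row] in pixels, amid what is visible of it).
- bot.pinpoint(name, camera): "at" ([column, row] in pixels: a listed point, or the origin of a listed thing).
The state is a dict: "t": time; "q": joint angles; "joint_vel": joint speeds; "joint_torque": joint torques, N m; "eef_pos": TCP position; "tool_rot": TCP orientation; "contact_force": force on the tool from outside, world axes, zero at the start; "torque": the same for the moment, N m; "gripper_width": opening from 0.0 (shut) to 1.0 (fully open); "grasp_force": force on a finger pad.
Only numpy, scipy, OpenCV 4.12 (cv2) and the standard library are available. Lean on these libraries where they do the work, as an engineer would, in place of code of your own. Each camera call takes 0.05 s, during which the arm holds its last target. There are 200 camera calls.

## Working session

There is one attempt and no reset: what is moved stays moved. The work goes in short steps, Python scripts to look and compute and a shell command to move; the robot and the scene stay as the last step left them, time stands still between calls to the robot, and variables do not carry over. Pictures are saved under pics/ and viewed, at most 10 in all, crops included, and the job is handed in when it is done.

```bash
mkdir -p pics; cat > h.py <<'E'
import numpy as np,cv2
from station import bot
def ray(cam,px):
    m=bot.camera_model(cam);K=np.array(m["intrinsics"]);R=np.array(m["R"]);t=np.array(m["t"])
    u=cv2.undistortPoints(np.array([[px]],float),K,np.array(m["dist_coeffs"],float))[0,0]
    return -R.T@t, R.T@np.array([u[0],u[1],1.])
def atz(cam,px,z):
    c,d=ray(cam,px);return c+d*(z-c[2])/d[2]
E
python3 - <<'E'
from h import *
o=bot.get_obs();print(o["t"],o["eef_pos"],o["tool_rot"])
ims=[]
Z=dict(mill_mouth=.118,mill_keyway=.118,almond_cup_mid=.048,almond_cup_lug=.012,sesame_cup_mid=.048,stick_beaker_mid=.048,tub_mid=.034,scraper_mid=.003)
for c in ("top","side"):
    im,d=bot.read_camera(c);cv2.imwrite(f"pics/{c}0.png",im)
    for n,z in Z.items():
        for r in bot.pinpoint(n,c)[:4]:
            print(c,n,round(r["score"],2),np.round(r["at"]),np.round(atz(c,r["at"],z),4))
E
```

```text
0.0 [ 0.27317045 -0.61694513  0.40371253] [-9.02808928e-04  9.78359538e-01  2.06909970e-01 -2.51892397e-04]
top mill_keyway 0.88 [222. 234.] [0.5691 0.1094 0.118 ]
top almond_cup_mid 0.94 [446. 283.] [ 0.4809 -0.3379  0.048 ]
top almond_cup_mid 0.56 [503. 271.] [ 0.5053 -0.4585  0.048 ]
top almond_cup_lug 0.94 [444. 264.] [ 0.5209 -0.345   0.012 ]
top almond_cup_lug 0.62 [517. 274.] [ 0.5016 -0.5033  0.012 ]
top sesame_cup_mid 0.89 [335. 336.] [ 0.3706 -0.1119  0.048 ]
top stick_beaker_mid 0.75 [417. 159.] [ 0.7388 -0.2813  0.048 ]
top tub_mid 0.84 [328. 156.] [ 0.7482 -0.0934  0.034 ]
top scraper_mid 0.73 [209. 158.] [0.7493 0.1679 0.003 ]
side mill_mouth 0.89 [265. 327.] [0.5537 0.1456 0.118 ]
side almond_cup_mid 0.65 [426. 183.] [ 0.5179 -0.4654  0.048 ]
side almond_cup_mid 0.6 [419. 214.] [ 0.482  -0.3457  0.048 ]
side almond_cup_lug 0.94 [403. 220.] [ 0.5189 -0.3433  0.012 ]
side almond_cup_lug 0.67 [433. 187.] [ 0.5104 -0.5077  0.012 ]
side sesame_cup_mid 0.87 [366. 269.] [ 0.5022 -0.1223  0.048 ]
side sesame_cup_mid 0.6 [418. 298.] [ 0.3769 -0.1112  0.048 ]
side stick_beaker_mid 0.6 [309. 192.] [ 0.7498 -0.2722  0.048 ]
side tub_mid 0.61 [265. 238.] [ 0.7496 -0.0924  0.034 ]
side scraper_mid 0.64 [180. 327.] [0.7548 0.1811 0.003 ]
```

View pics/top0.png

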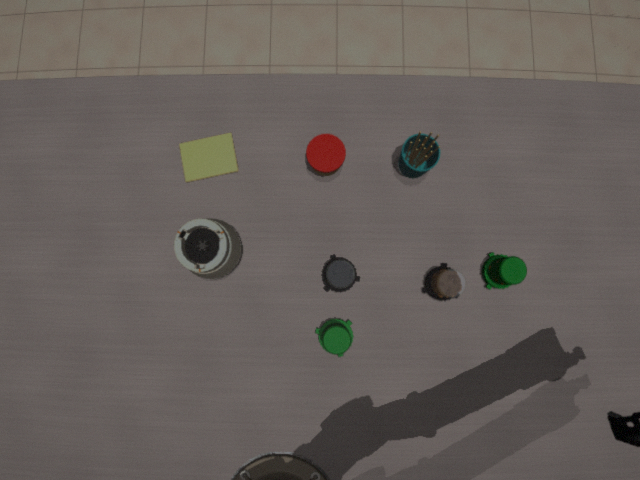

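View pics/side0.png

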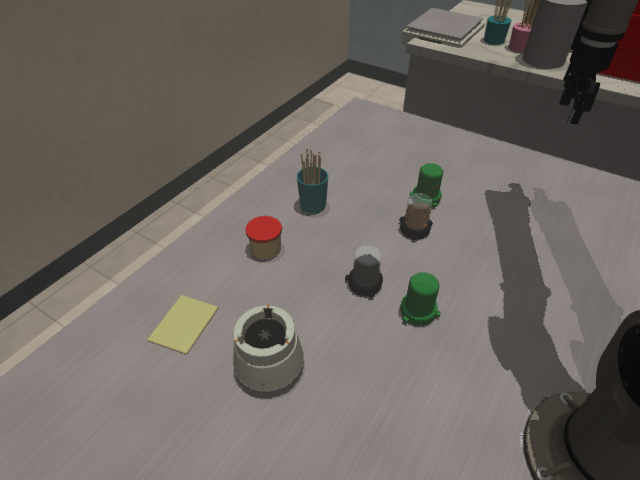

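The top view shows the almond cup at (440,285), sesame at (341,274), their green look-alikes at (505,271) and (337,337), and the mill at (203,246). The side view agrees: almonds at (418,215), sesame at (366,270), collar mouth at (265,330). The positions are plausible, so I'm going above the almond cup.

```bash
python3 -m pendant '[[0.0854,0.025,-0.014,0,0],[0.0854,0.025,-0.014,0,0],[0.0854,0.025,-0.014,0,0],[0.0854,0.025,-0.014,0,0],[0.0854,0.025,-0.014,0,0],[0.0854,0.025,-0.014,0,0],[0.0854,0.025,-0.014,0,0],[0.0854,0.025,-0.014,0,0],[0.0854,0.025,-0.014,0,0],[0.0854,0.025,-0.014,0,0],[0.0854,0.025,-0.014,0,0],[0.0854,0.025,-0.014,0,0]]' 60
python3 -m pendant '[[0.0854,0,0,0,-6],[0.0854,0,0,0,-6],[0.0854,0,0,0,-6],[0.0854,0,0,0,-6],[0.0854,0,0,0,-6],[0.0854,0,0,0,0],[0.0854,0,0,0,0]]'
cat >> h.py <<'E'
def tool():
    o=bot.get_obs();w,x,y,z=o["tool_rot"]
    from scipy.spatial.transform import Rotation as Ro
    return np.array(o["eef_pos"]),Ro.from_quat([x,y,z,w]).as_matrix()
def shift(target,yaw=None):
    p,R=tool();s=R.T@(np.array(target)-p);c=np.degrees(np.arctan2(R[1,0],R[0,0]))
    print("tcp",p.round(4),"yaw",c.round(2),"tilt",R[2].round(4),"shift",s.round(4),"" if yaw is None else "turn %.2f"%((c-yaw+180)%360-180))
E
python3 - <<'E'
from h import *
o=bot.get_obs();print(o["t"],o["q"]);shift([.481,-.342,.405],55)
im,d=bot.read_camera("wrist");cv2.imwrite("pics/w1.png",im)
c,_=ray("wrist",[320,240]);print("cam",c)
for n,z in dict(almond_cup_mid=.048,almond_cup_head=0,almond_cup_lug=.012).items():
    for r in bot.pinpoint(n,"wrist")[:4]: print(n,round(r["score"],2),np.round(r["at"]),atz("wrist",r["at"],z).round(4))
E
```

```text
t: 1.9
eef_pos: [0.4802, -0.341, 0.4049]
tool_rot: [0.0, 0.978, 0.207, 0.0]
contact_force: [0.3, 0.0, -0.6]
gripper_width: 1.0
grasp_force: 0.0
t: 2.48
eef_pos: [0.4795, -0.3423, 0.4047]
tool_rot: [0.0, 0.892, 0.452, 0.0]
contact_force: [0.1, -0.2, 0.2]
gripper_width: 0.998
grasp_force: 0.0
2.4833 [ 0.66686371  0.34544454 -0.1933216   1.75661123  0.07510017  1.04660094
 -0.18675484]
tcp [ 0.4795 -0.3423  0.4047] yaw 53.68 tilt [ 1.e-04  1.e-04 -1.e+00] shift [ 0.0012  0.001  -0.0002] turn -1.32
cam [ 0.52615957 -0.27854404  0.37430306]
almond_cup_mid 0.85 [412. 288.] [ 0.5089 -0.4661  0.048 ]
almond_cup_head 0.77 [400. 268.] [ 0.5084 -0.4633  0.    ]
almond_cup_lug 0.78 [352. 181.] [ 0.5211 -0.3428  0.012 ]
```

View pics/w1.png

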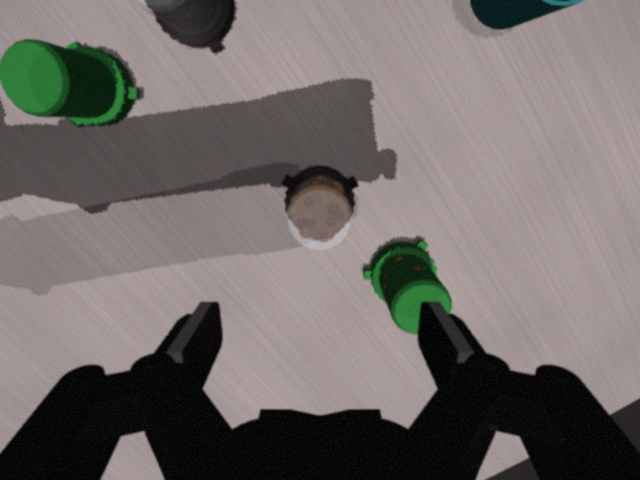

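The wrist view shows the almond cup at (320,207) with lugs at (288,182) and (352,182). The green look-alike is at (410,285), which is the one the network picked for cup_mid, so I'll ignore that. I'll fit the cup to its lugs and look at the scene once more.

```bash
python3 - <<'E'
from h import *
a=atz("wrist",[352.,182],.012);b=atz("wrist",[288.5,182],.012)
m=(a+b)/2;n=np.linalg.norm(a-b);u=(a-b)/n
v=np.array([-u[1],u[0],0]);cam,_=ray("wrist",[320,240])
for s in(1,-1):
    c=m+s*v*.0195;print("sep",n.round(4),"centre",c.round(4),[np.degrees(np.arctan2(*(q-c)[1::-1])).round(1) for q in(a,b)])
print("top near edge",atz("wrist",[320,250],.091).round(4),"sides",atz("wrist",[285,213],.091).round(4),atz("wrist",[354,213],.091).round(4))
E
```

```text
sep 0.0669 centre [ 0.5055 -0.3081  0.012 ] [np.float64(-66.5), np.float64(174.0)]
sep 0.0669 centre [ 0.4824 -0.3396  0.012 ] [np.float64(-6.0), np.float64(113.5)]
top near edge [ 0.4656 -0.3618  0.091 ] sides [ 0.4614 -0.3174  0.091 ] [ 0.5085 -0.352   0.091 ]
```

Centre is (0.4824, -0.3396) with a lug at -6°. The lug separation is 66.9 mm against the expected 67.5. Descend and grip.

```bash
python3 -m pendant '[[0.0854,0.004,0.001,0.02,0],[0.0854,0,0,0.02,0],[0.0854,0,0,0.02,0],[0.0854,0,0,0.02,0],[0.0854,0,0,0.02,0],[0.0854,0,0,0.02,0],[0.0854,0,0,0.02,0],[0.0854,0,0,0.02,0],[0.0854,0,0,0.02,0],[0.0854,0,0,0.013,0],[0.0854,0,0,0,0],[0.0854,0,0,0,0]]' 70
python3 -m pendant '[[0.04,0,0,0,0],[0.04,0,0,0,0],[0.04,0,0,0,0],[0.04,0,0,0,0],[0.04,0,0,0,0],[0.04,0,0,0,0],[0.04,0,0,0,0],[0.04,0,0,0,0]]' 70
```

```text
t: 3.68
eef_pos: [0.4828, -0.3394, 0.2115]
tool_rot: [-0.0, 0.892, 0.453, -0.0]
contact_force: [-0.6, 0.2, -0.2]
gripper_width: 0.998
grasp_force: 0.0
t: 4.35
eef_pos: [0.4832, -0.3398, 0.2134]
tool_rot: [0.001, 0.892, 0.453, 0.001]
contact_force: [-1.0, 0.5, 5.3]
gripper_width: 0.664
grasp_force: 74.5
```

```bash
python3 -m pendant '[[0.04,0,0,-0.01,0],[0.04,0,0,-0.02,0],[0.04,0,0,-0.03,0],[0.04,0,0,-0.03,0],[0.04,0,0,-0.03,0],[0.04,0,0,-0.03,0],[0.04,0,0,-0.02,0],[0.04,0,0,-0.01,0],[0.04,0,0,0,0]]' 70
python3 -m pendant '[[0.04,0.012,-0.005,0,0],[0.04,0.024,-0.009,0,0],[0.04,0.036,-0.0135,0,0],[0.04,0.036,-0.0135,0,0],[0.04,0.036,-0.0135,0,0],[0.04,0.036,-0.0135,0,0],[0.04,0.036,-0.0135,0,0],[0.04,0.036,-0.0135,0,0],[0.04,0.036,-0.0135,0,0],[0.04,0.036,-0.0135,0,0],[0.04,0.036,-0.0135,0,0],[0.04,0.023,-0.008,0,0]]'
python3 -m pendant '[[0.04,0,0,0,-5],[0.04,0,0,0,-6],[0.04,0,0,0,-6],[0.04,0,0,0,-6],[0.04,0,0,0,-6],[0.04,0,0,0,-6],[0.04,0,0,0,-6],[0.04,0,0,0,-6],[0.04,0,0,0,-6],[0.04,0,0,0,-5],[0.04,0,0,0,0],[0.04,0,0,0,0]]'
python3 - <<'E'
from h import *
o=bot.get_obs();print(o["t"],o["q"]);shift([.555,.146,.395],113)
for c in("wrist","top"):
    im,d=bot.read_camera(c);cv2.imwrite(f"pics/{c}2.png",im if c=="wrist" else cv2.resize(im[150:350,100:340],None,fx=3,fy=3,interpolation=2))
    for n,z in dict(mill_mouth=.118,mill_keyway=.118,mill=0).items():
        for r in bot.pinpoint(n,c)[:4]: print(c,n,round(r["score"],2),np.round(r["at"],1),atz(c,r["at"],z).round(4))
    for n in("almond_cup_lug","almond_cup_head","almond_cup_mid"):
        for r in bot.pinpoint(n,c)[:3]: print(c,n,round(r["score"],2),np.round(r["at"],1))
E
```

```text
t: 5.1
eef_pos: [0.4831, -0.3397, 0.3947]
tool_rot: [0.002, 0.892, 0.453, 0.001]
contact_force: [0.8, -0.5, -3.2]
gripper_width: 0.663
grasp_force: 75.3
t: 6.1
eef_pos: [0.5917, 0.0603, 0.3895]
tool_rot: [-0.002, 0.89, 0.455, -0.001]
contact_force: [0.0, 0.7, -2.9]
gripper_width: 0.669
grasp_force: 75.3
t: 7.1
eef_pos: [0.5918, 0.0549, 0.3899]
tool_rot: [-0.001, 0.561, 0.828, -0.001]
contact_force: [-0.5, -0.2, -3.3]
gripper_width: 0.663
grasp_force: 75.2
7.1 [ 0.23193381  0.41674977 -0.55878965  1.73912875  0.24717575  1.05986068
 -0.03094119]
tcp [0.5918 0.0549 0.3899] yaw 111.77 tilt [ 0.0015 -0.003  -1.    ] shift [ 0.0982 -0.0004 -0.005 ] turn -1.23
wrist mill_mouth 0.95 [313.6  85.5] [0.549  0.1508 0.118 ]
wrist mill_keyway 0.86 [324.2 149.4] [0.5709 0.1154 0.118 ]
wrist mill 0.6 [316.7  95.9] [0.5492 0.1539 0.    ]
wrist almond_cup_lug 0.97 [384.1 245.7]
top almond_cup_lug 0.71 [514.9 273.1]
top almond_cup_head 0.6 [495. 273.]
top almond_cup_head 0.58 [244.9 221. ]
top almond_cup_mid 0.71 [505.2 270.7]
```

View pics/wrist2.png

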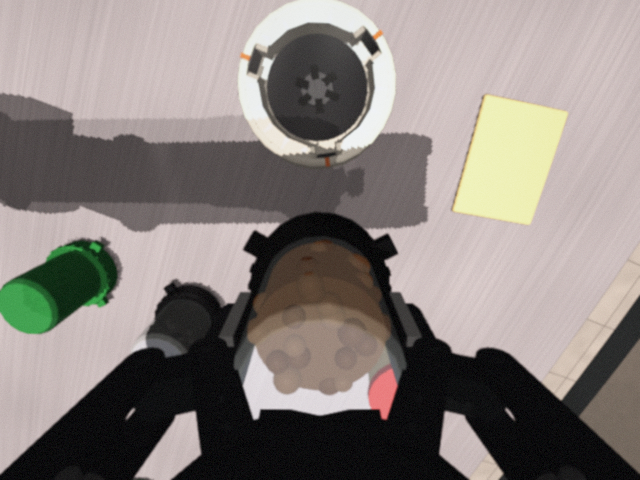

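The wrist view shows the mill mouth at (315,86) with orange marks at (244,57), (379,34) and (328,160). The held cup's lugs are at (257,246) and (384,246). I'll fit centres and angles from the marks and the lugs.

```bash
cat > fit.py <<'E'
from h import *
from scipy.optimize import least_squares
def mill(im):
    hsv=cv2.cvtColor(im,cv2.COLOR_BGR2HSV)
    m=cv2.inRange(hsv,(3,110,60),(22,255,255));m=cv2.dilate(m,np.ones((3,3)))
    n,_,st,ce=cv2.connectedComponentsWithStats(m)
    P=[]
    for i in range(1,n):
        p=atz("wrist",ce[i],.118)
        if st[i,4]>8 and np.hypot(p[0]-.552,p[1]-.148)<.07: P.append(p);print("mark",ce[i].round(),st[i,4],p.round(4))
    P=np.array(P)[:,:2]
    def f(v):
        d=P-v[:2];a=np.arctan2(d[:,1],d[:,0])-v[2];a=(a+np.pi/3)%(2*np.pi/3)-np.pi/3
        return np.r_[np.hypot(*d.T)-v[3],a*.05]
    r=least_squares(f,[.552,.148,np.radians(53),.05]);v=r.x
    print("mill",v[:2].round(4),"key",np.degrees(v[2]).round(2),"rad",v[3].round(4),"res mm",(r.fun*1e3).round(1))
    return v
def cup(a,b,zl):
    a=atz("wrist",a,zl);b=atz("wrist",b,zl);n=np.linalg.norm(a-b);u=(a-b)/n;v=np.array([-u[1],u[0],0])
    c=(a+b)/2-v*.0195;ang=np.degrees(np.arctan2(*(a-c)[1::-1]))
    print("cup sep",n.round(4),c.round(4),"lug",ang.round(2));return c,ang
E
python3 - <<'E'
from fit import *
p,R=tool();im,d=bot.read_camera("wrist")
v=mill(im);zl=p[2]-.2134+.012
for r in bot.pinpoint("almond_cup_lug","wrist"): print(r["at"],r["score"])
c,a=cup([384.,246],[257.,246],zl);print("tcp",p.round(4))
for px in([384,246],[257,246]): print(d[px[1]-3:px[1]+4,px[0]-3:px[0]+4].round(3)[::3,::3].tolist())
c0,dd=ray("wrist",[384,246]);m=bot.camera_model("wrist");print("expected depth",(np.array(m["R"])@atz("wrist",[384,246],zl)+m["t"])[2])
# bore ellipse check
for px in((268,86),(367,86),(317,139),(317,35)): print(px,atz("wrist",px,.118).round(4))
cv2.imwrite("pics/w3.png",cv2.resize(im[200:290,220:420],None,fx=4,fy=4,interpolation=2))
E
```

```text
mark [375.  33.] 82 [0.5743 0.1939 0.118 ]
mark [243.  55.] 70 [0.5008 0.1512 0.118 ]
mark [325. 159.] 75 [0.5746 0.109  0.118 ]
mill [0.5499 0.1514] key 60.21 rad 0.049 res mm [-0.  0.  0. -0. -0.  0.]
[384.5, 245.9] 0.71
cup sep 0.067 [0.593  0.0541 0.1903] lug 52.02
tcp [0.5926 0.0544 0.3917]
[[0.1770000010728836, 0.17599999904632568, 0.1770000010728836], [0.1770000010728836, 0.1770000010728836, 0.1770000010728836], [0.1770000010728836, 0.1770000010728836, 0.1770000010728836]]
[[0.17599999904632568, 0.17499999701976776, 0.17599999904632568], [0.17599999904632568, 0.17599999904632568, 0.17599999904632568], [0.17800000309944153, 0.0, 0.17399999499320984]]
expected depth 0.18117783406140467
(268, 86) [0.522  0.1391 0.118 ]
(367, 86) [0.5823 0.1633 0.118 ]
(317, 139) [0.5644 0.1196 0.118 ]
(317, 35) [0.5406 0.1792 0.118 ]
```

View pics/w3.png

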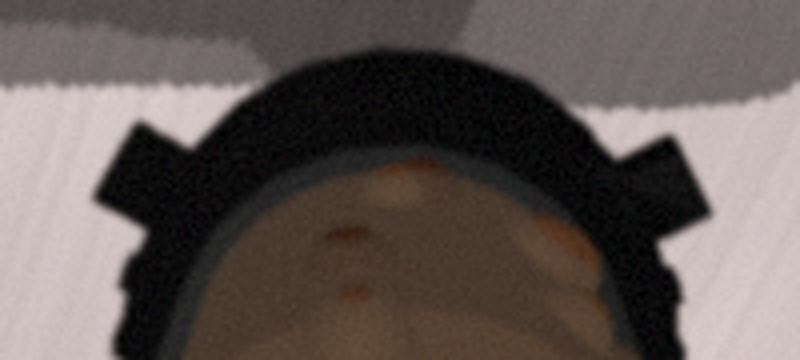

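The crop shows both lugs clearly, with face middles at about (256,243) and (386,247). That puts the cup turned about 1.5° from my first reading, so I'm recomputing.

```bash
python3 - <<'E'
from fit import *
p,R=tool();zt=p[2]-.2134+.016
for A,B,rad in(([385.8,246.7],[256.2,243.3],.040),([392.8,243.3],[249.3,239.5],.044)):
    a=atz("wrist",A,zt);b=atz("wrist",B,zt);n=np.linalg.norm(a-b);u=(a-b)/n;v=np.array([-u[1],u[0],0])
    c=(a+b)/2-v*rad/2;print("sep",n.round(4),"exp",rad*3**.5,c.round(4),"lug",(np.degrees(np.arctan2(u[1],u[0]))+30).round(2))
shift([.5499,.1514,.39])
E
```

```text
sep 0.0667 exp 0.06928203230275509 [0.5922 0.0554 0.1943] lug 50.22
sep 0.0737 exp 0.07621023553303059 [0.5922 0.0553 0.1943] lug 50.21
tcp [0.5926 0.0545 0.3917] yaw 111.88 tilt [-0.  0. -1.] shift [ 0.1059 -0.0035  0.0017]
```

```bash
python3 -m pendant '[[0.04,0.01,-0.0005,0,0],[0.04,0.02,-0.0005,0,0],[0.04,0.025,-0.0005,0,0],[0.04,0.025,-0.001,0,0],[0.04,0.017,-0.0005,0,0],[0.04,0.008,-0.0005,0,0],[0.04,0,0,0,-5],[0.04,0,0,0,-5],[0.04,0,0,0.02,0],[0.04,0,0,0.02,0],[0.04,0,0,0.008,0],[0.04,0,0,0,0]]' 70
python3 - <<'E'
from fit import *
shift([.5499,.1514,.34],121.9)
p,R=tool();im,d=bot.read_camera("wrist");print("under",p[2]-.2134,p)
try: mill(im)
except Exception as e: print(e)
cv2.imwrite("pics/w4.png",im)
E
```

```text
t: 8.9
eef_pos: [0.5496, 0.1498, 0.3416]
tool_rot: [-0.001, 0.486, 0.874, -0.002]
contact_force: [-0.6, -0.8, -2.4]
gripper_width: 0.661
grasp_force: 75.3
tcp [0.5496 0.1498 0.3416] yaw 121.85 tilt [ 9.0e-04 -4.2e-03 -1.0e+00] shift [0.0012 0.0011 0.0016] turn -0.05
under 0.12821246003994588 [0.54957987 0.14978951 0.34161246]
mark [252. 222.] 100 [0.5021 0.1509 0.118 ]
mark [398. 226.] 100 [0.5764 0.1941 0.118 ]
mark [322. 246.] 215 [0.545  0.1602 0.118 ]
mark [301. 248.] 9 [0.5349 0.1521 0.118 ]
mark [341. 251.] 15 [0.5564 0.1632 0.118 ]
mark [324. 257.] 50 [0.5498 0.1543 0.118 ]
mark [330. 290.] 3555 [0.5644 0.1378 0.118 ]
mark [306. 255.] 9 [0.5398 0.1499 0.118 ]
mark [334. 257.] 24 [0.5551 0.1578 0.118 ]
mark [316. 262.] 9 [0.5473 0.1492 0.118 ]
mark [332. 266.] 26 [0.5569 0.1523 0.118 ]
mark [281. 266.] 9 [0.5305 0.1356 0.118 ]
mark [322. 266.] 9 [0.5518 0.1489 0.118 ]
mark [290. 268.] 9 [0.5359 0.1374 0.118 ]
mark [316. 267.] 9 [0.549  0.1464 0.118 ]
mark [340. 268.] 9 [0.5619 0.1536 0.118 ]
mark [325. 271.] 21 [0.5553 0.1471 0.118 ]
mark [342. 273.] 17 [0.5647 0.1514 0.118 ]
mark [352. 272.] 14 [0.5697 0.1557 0.118 ]
mark [337. 274.] 9 [0.5625 0.1492 0.118 ]
mark [280. 277.] 9 [0.5336 0.1289 0.118 ]
mark [267. 291.] 9 [0.5315 0.1162 0.118 ]
mark [262. 294.] 9 [0.5298 0.1127 0.118 ]
mark [257. 320.] 16 [0.5359 0.0948 0.118 ]
mark [250. 328.] 18 [0.5349 0.0871 0.118 ]
mill [0.5493 0.1462] key 36.41 rad 0.0215 res mm [ 25.9  33.5  -6.9  -5.9  -3.2 -13.5  -4.3 -11.3  -8.6 -18.  -11.9   0.1
 -17.9  -5.4 -21.2  -7.  -15.5  -5.3   0.9  -8.1   1.9  13.4  17.3  31.6
  39.4  15.7  21.  -42.8   1.2  27.1  44.   47.5   2.4  23.6 -27.7   2.2
  46.2   9.2  49.6  -0.5  -5.3 -24.4 -15.6 -10.1 -20.6 -42.4 -32.5 -32.
 -18.4 -17.6]
```

View pics/w4.png

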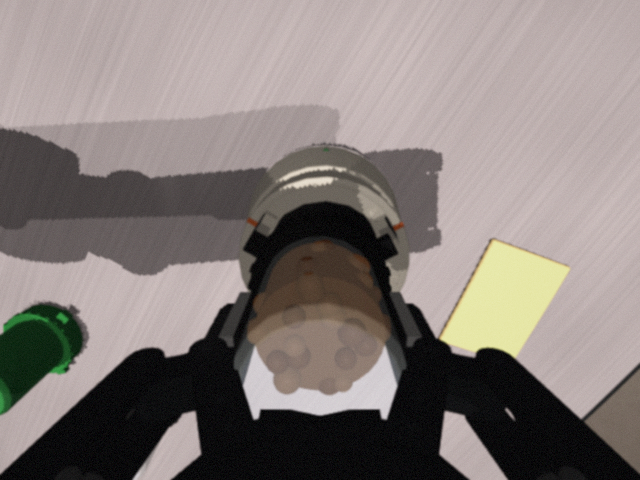

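The wrist view shows the cup just above the collar, lugs at (258,243) and (386,247) lining up with the marks at (252,222) and (398,226). Two-mark fit: key angle 60.2° (lug 60.2°), centre about 1.5 mm off along tool y. I'm correcting that and lowering slowly.

```bash
python3 -m pendant '[[0.04,0,0.0015,0,0],[0.04,0,0,0.004,0],[0.04,0,0,0.003,0],[0.04,0,0,0.003,0],[0.04,0,0,0.003,0],[0.04,0,0,0.003,0],[0.04,0,0,0.002,0],[0.04,0,0,0,0]]' 70
python3 - <<'E'
from h import *
shift([.5505,.1514,.3134],121.9);o=bot.get_obs();print(o["contact_force"],o["torque"])
E
```

```text
t: 9.62
eef_pos: [0.5513, 0.1513, 0.3251]
tool_rot: [-0.0, 0.486, 0.874, -0.0]
contact_force: [-1.5, 0.9, -3.0]
gripper_width: 0.663
grasp_force: 75.3
tcp [0.5513 0.1513 0.3251] yaw 121.88 tilt [ 2.e-04 -9.e-04 -1.e+00] shift [ 0.0005 -0.0006  0.0117] turn -0.02
[-1.54312746  0.93230274 -3.04584536] [0.02127053 0.00128522 0.00449564]
```

```bash
python3 -m pendant '[[0.04,0,0,0.002,0],[0.04,0,0,0.002,0],[0.04,0,0,0.002,0],[0.04,0,0,0.002,0],[0.04,0,0,0,0]]' 70
python3 - <<'E'
from h import *
shift([.5505,.1514,.3134],121.9);o=bot.get_obs();print(o["contact_force"],o["torque"])
E
```

```text
t: 10.03
eef_pos: [0.5514, 0.1513, 0.3172]
tool_rot: [-0.0, 0.486, 0.874, -0.0]
contact_force: [-1.5, -0.0, -3.2]
gripper_width: 0.661
grasp_force: 75.3
tcp [0.5514 0.1513 0.3172] yaw 121.88 tilt [ 1.e-04 -6.e-04 -1.e+00] shift [ 0.0006 -0.0007  0.0038] turn -0.02
[-1.53225058 -0.0246001  -3.18116082] [0.00835602 0.00586344 0.03754411]
```

Underside is at about 104 mm with no vertical reaction, so the lugs are in the keyways. Next is pressing.

```bash
python3 -m pendant '[[0.04,0,0,0.002,0],[0.04,0,0,0.002,0],[0.04,0,0,0.002,0],[0.04,0,0,0.002,0],[0.04,0,0,0.002,0],[0.04,0,0,0.001,0],[0.04,0,0,0,0],[0.04,0,0,0,0]]' 70
python3 - <<'E'
from h import *
shift([.5505,.1514,.3074],121.9);o=bot.get_obs();print(o["contact_force"],o["torque"])
E
```

```text
t: 10.7
eef_pos: [0.5515, 0.1515, 0.3075]
tool_rot: [0.0, 0.486, 0.874, -0.0]
contact_force: [-4.0, -0.9, 5.2]
gripper_width: 0.665
grasp_force: 76.3
tcp [0.5515 0.1515 0.3075] yaw 121.88 tilt [-6.e-04  3.e-04 -1.e+00] shift [ 0.0004 -0.0009  0.0001] turn -0.02
[-4.02152125 -0.85135505  5.18437195] [-0.23789948  0.68230259  0.00934064]
```

```bash
python3 -m pendant '[[0.04,0.0003,-0.0005,0.001,0],[0.04,0,0,0.001,0],[0.04,0,0,0.001,0],[0.04,0,0,0,0],[0.04,0,0,0,0],[0.04,0,0,0,0]]' 90
python3 - <<'E'
from h import *
shift([.5505,.1514,.3074],121.9);o=bot.get_obs();print(o["contact_force"],o["torque"])
E
```

```text
t: 11.2
eef_pos: [0.5513, 0.1518, 0.3073]
tool_rot: [0.001, 0.486, 0.874, 0.0]
contact_force: [-9.9, -4.8, 26.8]
gripper_width: 0.657
grasp_force: 94.2
tcp [0.5513 0.1518 0.3073] yaw 121.86 tilt [-0.0026  0.0014 -1.    ] shift [ 0.0001 -0.0009 -0.0001] turn -0.04
[-9.93559938 -4.80574139 26.77472744] [-1.13247721  2.45470935  0.04644349]
```

Bottomed out at the expected height (underside about 94 mm, hard stop). I'll ease off slightly, relieve the side load and hold.

```bash
python3 -m pendant '[[0.04,0.0002,-0.0006,-0.0008,0],[0.04,0,0,0,0],[0.04,0,0,0,0],[0.04,0,0,0,0],[0.04,0,0,0,0],[0.04,0,0,0,0],[0.04,0,0,0,0],[0.04,0,0,0,0],[0.04,0,0,0,0],[0.04,0,0,0,0],[0.04,0,0,0,0],[0.04,0,0,0,0]]'
python3 - <<'E'
from h import *
shift([.5505,.1514,.3074],121.9);o=bot.get_obs();print(o["contact_force"],o["torque"])
for c in("wrist","side"):
    im,d=bot.read_camera(c)
    cv2.imwrite(f"pics/{c}5.png",im if c=="wrist" else cv2.resize(im[220:420,160:420],None,fx=3,fy=3,interpolation=2))
E
```

```text
t: 12.2
eef_pos: [0.5511, 0.1516, 0.3074]
tool_rot: [0.002, 0.486, 0.874, 0.001]
contact_force: [-4.8, -3.6, 20.2]
gripper_width: 0.664
grasp_force: 93.3
tcp [0.5511 0.1516 0.3074] yaw 121.86 tilt [-0.0022  0.0024 -1.    ] shift [ 0.0002 -0.0006 -0.    ] turn -0.04
[-4.76866572 -3.57244166 20.184639  ] [-8.77319250e-01  1.57464295e+00  9.40785546e-04]
```

View pics/side5.png

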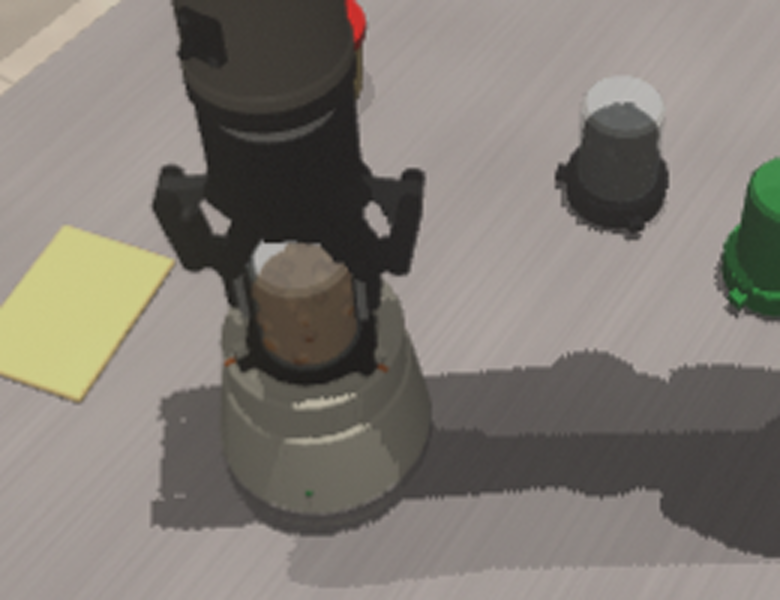

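View pics/wrist5.png

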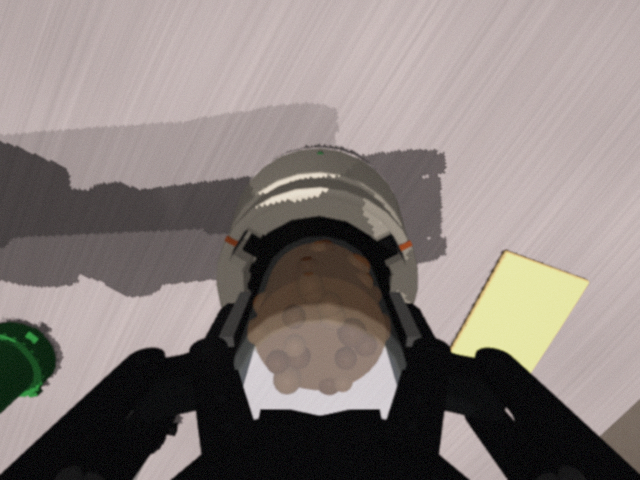

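The side crop shows the cup seated in the collar with its head about level with the rim (lugs at the marks at (235,362) and (382,367)), and the sesame cup still standing. The wrist view shows both lugs inside the keyways by the marks at (231,240) and (405,245). Now I'm holding it down.

```bash
python3 -m pendant '[[0.04,0,0,0,0],[0.04,0,0,0,0],[0.04,0,0,0,0],[0.04,0,0,0,0],[0.04,0,0,0,0],[0.04,0,0,0,0],[0.04,0,0,0,0],[0.04,0,0,0,0],[0.04,0,0,0,0],[0.04,0,0,0,0],[0.04,0,0,0,0],[0.04,0,0,0,0]]'>/dev/null
python3 -m pendant '[[0.04,0,0,0,0],[0.04,0,0,0,0],[0.04,0,0,0,0],[0.04,0,0,0,0],[0.04,0,0,0,0],[0.04,0,0,0,0],[0.04,0,0,0,0],[0.04,0,0,0,0],[0.04,0,0,0,0],[0.04,0,0,0,0],[0.04,0,0,0,0],[0.04,0,0,0,0]]'>/dev/null
python3 -m pendant '[[0.04,0,0,0,0],[0.04,0,0,0,0],[0.04,0,0,0,0],[0.04,0,0,0,0],[0.04,0,0,0,0],[0.04,0,0,0,0],[0.04,0,0,0,0],[0.04,0,0,0,0],[0.04,0,0,0,0],[0.04,0,0,0,0],[0.04,0,0,0,0],[0.04,0,0,0,0]]'>/dev/null
python3 -m pendant '[[0.04,0,0,0,0],[0.04,0,0,0,0],[0.04,0,0,0,0],[0.04,0,0,0,0],[0.04,0,0,0,0],[0.04,0,0,0,0],[0.04,0,0,0,0],[0.04,0,0,0,0],[0.04,0,0,0,0],[0.04,0,0,0,0],[0.04,0,0,0,0],[0.04,0,0,0,0]]'
```

```text
t: 16.3
eef_pos: [0.551, 0.1516, 0.3074]
tool_rot: [0.002, 0.486, 0.874, 0.001]
contact_force: [-6.4, -2.7, 20.5]
gripper_width: 0.661
grasp_force: 93.3
```

Steady at 20 N for over 4 s, well beyond the 10.8 N full-down load. I'm handing in.

```bash
python3 -c "
from station import bot
print(bot.hand_in())"
```

```text
the job is handed in; nothing more can be done
None
```

I handed in the job with the almond cup meshed in the mill's collar, fully home at about 94 mm by arm height, and still held down at about 20 N after more than 4 s; the hand-in returned no verdict.

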